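# Release the mixing balls from the bench dispenser

## Task

One of the two small clear dispensers holds two black ceramic mixing balls. Pull that dispenser's slide gate out by its upright grip until both balls have dropped into the white tray below the hopper, then push the gate fully shut again and let go, leaving the balls in the tray.

Things in the scene. Friction and masses are not known exactly. Their poses are not given: they have to be found in the camera images.
- gate (a joint): loaded dispenser's gate, a level plate: 0 = shut, 0.055 = fully out (stops); starts 0 to 0.005; at 0.050 the mouth is clear. Slides out along -x of tray, stays where left, needs about 2 N. Pull it by the grey upright post on its front end: 16 (along slide) x 22 (across) mm, top 120 mm above the table, foot flange below 71 mm; its axis is 82 mm + joint value ahead (-x) of tray, at y = 0
- tray (a point): middle of the loaded dispenser's white tray, 20 mm above the table; x runs from its front (gate grip, robot side) to its back, z up. Tray inside: 44 wide, x -53 to +51 mm, sloping to a front lip 48 mm above the table. Clear open hopper above it: 92 (x) x 54 mm, centred at x = +10 mm, rim 129 mm above the table, 38 mm behind the shut grip. Fixed. A second, empty dispenser alike stands beside it
- ball_1: black ceramic ball, 20 mm diameter, 14 g, origin at its centre; starts on the shut gate inside the loaded dispenser's clear hopper, centre 77 mm above the table; in the tray its centre is 20 to 46 mm above the table
- ball_2: second black ceramic ball, the same as ball_1, beside it on the gate

How it is judged:
By the outcome, as a careful person would: the job done as asked, in the order asked, and still so for the second after the job is handed in, with the robot touching nothing.
It also fails if it takes over 32 s, if anything falls off the work surface, if the arm or the gripper's body presses on something with over 40 N, if the wrist force passes 120 N, or if a joint passes its speed limit or range.

## Robot

A 6-joint arm with a two-finger parallel gripper is mounted at the origin on a cart in front of the work surface, level with it; the furniture and walls round the work are solid. World frame = base frame: x ahead of the robot, y to its left, z up, the work surface at z = 0. Lengths are in m, angles in rad, forces in N, time in s.
With the tool pointing down it reaches from about 0.275 to 0.975 m from the base axis. Payload 8.4 kg.
Tool frame: the origin (TCP) lies midway between the tips of the shut fingers; the grasp point (between the pads) lies 19 mm behind it (env.grip_depth is the distance from the TCP to the grasp point, in m); z points along the fingers, y is the direction in which the jaws open and shut (so a half turn about z gives the same grasp; the last joint's range is limited). The gripper opens to 92 mm and grips with 3 to 60 N. Pads are 20 mm wide; open, the fingers measure 128 mm over their backs; the gripper's body (75 mm by 189 mm) begins 69 mm behind the grasp point.
Start: joints at [-1.264, 0.353, 1.633, -0, 1.155, -0.002], TCP at [0.19, -0.595, 0.19] pointing down, gripper open.
Joint ranges: [-2.63, 2.63], [-0.92, 2.1], [0.06, 2.66], [-1.3, 4.44], [0, 2.69], [-3.02, 3.02]. Speed limits (rad/s): [2.22, 2.22, 2.79, 3.14, 3.14, 3.14].

## Interface

Orientations are given as a unit quaternion [x, y, z, w].
In Python, from cell import env gives the robot as it stands.
- The arm moves only by the tool send_rows, never from a script. Its arguments are lists of equal length, an entry for each row: "travel": the shift along the tool's x, y, z in mm, a list of three; "turn": the turn about the tool's z in degrees; "claw": the opening, from -1 (shut) to 1 (fully open), so that 0 is half open. In form: {"travel": [[tx, ty, tz], ...], "turn": [turn, ...], "claw": [claw, ...]}. A call has 1 to 20 rows; each row shifts and turns the commanded pose from where the row before left it, along the tool's axes as they then stand; what a row does not reach is not made up. A row lasts 1/8 s, in which the tool goes at most 62.5 mm and 10.7 degrees, less where a joint would pass 70% of its speed; a pose out of reach is approached as far as the arm can. A call is refused whole if a number of a shift passes 62.5 or a number of a turn 10.7, either way. A call with a gripper value outside its range is refused whole. The fingers move at their own pace and stop on an object; "force" is the grip in N (left out, the last holds). Time passes only in rows, so rows that do not move let the fingers close. It gives the time, the measured TCP pose, the force and the opening at its end, in the units of the state.
- env.read_state(): the state, without advancing time (a new reading comes with each control period).
- env.grab_frame(name): name is "scene" or "top" or "wrist"; returns the picture (384x512x3 uint8, red, green, blue); there is no depth.
- env.calibration(name): a dict with "K" (3x3 intrinsics, pixels), "extrinsics" (4x4, takes a point from world to camera coordinates). Camera axes: x right, y down, z forward; pixel columns grow to the right and rows downward; lengths in m; the calibration is good to about 2 mm. A picture is of the moment at which its call begins: read the wrist's pose just before it. calibration takes no time and is no camera call; for the wrist camera it gives the pose at the moment of the call.
- env.job_done(): hands the job in, once; it reports no verdict.
The state is a dict: "clock": time; "q": joint angles; "qd": joint speeds; "joint_torque": joint torques, N m; "ee_pos": TCP position; "orientation": TCP orientation; "ft_force": force on the tool from outside, world axes, zero at the start; "moment": the same for the moment, N m; "opening": finger opening in m.
Only numpy, scipy, OpenCV 4.12 (cv2) and the standard library are available. Lean on these libraries where they do the work, as an engineer would, in place of code of your own. Each camera call takes 0.05 s, during which the arm holds its last target.

## Working session

There is one attempt and no reset: what is moved stays moved. The work goes in short steps, Python scripts to look and compute and a tool call to move; the robot and the scene stay as the last step left them, time stands still between calls to the robot, and variables do not carry over. Pictures are saved under pics/ and viewed, and the job is handed in when it is done.

Besides the shell and the picture viewer there is one more tool, called after "Call:" as name(argument=value, ...) on one line, values as JSON. send_rows: Moves the arm, as the interface text tells. Its arguments: {"type":"object","properties":{"travel":{"type":"array","items":{"type":"array","items":{"type":"number"}}},"turn":{"type":"array","items":{"type":"number"}},"claw":{"type":"array","items":{"type":"number"}},"force":{"type":"number"}},"required":["travel","turn","claw"]}

```bash
mkdir -p pics; python3 - <<'E'
from cell import env
import cv2,numpy as np
for n in ("scene","top"):
    f=env.grab_frame(n); cv2.imwrite(f"pics/{n}0.png",f[:,:,::-1])
    c=env.calibration(n); print(n,np.round(c["K"],1).tolist(),np.round(c["extrinsics"],3).tolist())
s=env.read_state(); print({k:np.round(v,3).tolist() for k,v in s.items()})
E
```

```text
scene [[383.4, 0.0, 261.4], [0.0, 383.4, 189.0], [0.0, 0.0, 1.0]] [[-0.841, -0.541, -0.009, 0.58], [-0.307, 0.49, -0.816, 0.244], [0.446, -0.683, -0.579, 0.628], [0.0, 0.0, 0.0, 1.0]]
top [[461.1, 0.0, 261.2], [0.0, 461.1, 186.8], [0.0, 0.0, 1.0]] [[0.021, -0.999, 0.035, 0.035], [-0.987, -0.026, -0.156, 0.645], [0.157, -0.032, -0.987, 0.826], [0.0, 0.0, 0.0, 1.0]]
{'clock': 0.1, 'q': [-1.264, 0.354, 1.634, -0.0, 1.155, -0.002], 'qd': [-0.001, -0.002, -0.001, 0.0, 0.001, -0.002], 'joint_torque': [-0.001, -59.491, -33.493, 0.07, 0.018, -0.0], 'ee_pos': [0.19, -0.595, 0.189], 'orientation': [0.988, 0.154, -0.0, -0.001], 'ft_force': [-0.291, 0.187, -0.076], 'moment': [0.014, -0.023, 0.052], 'opening': 0.092}
```

View pics/scene0.png

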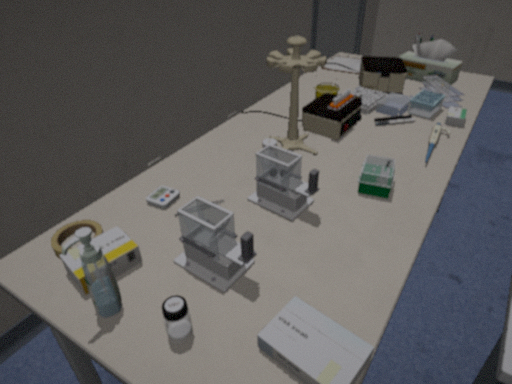

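View pics/top0.png

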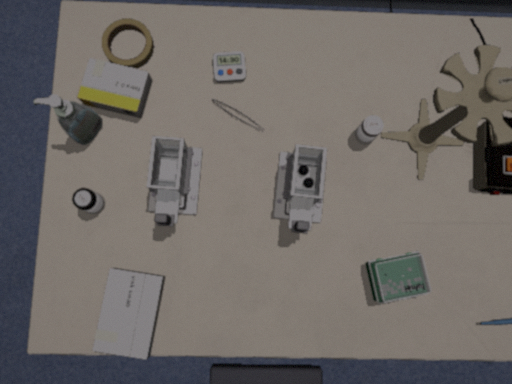

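The top view shows balls at about (304,170) and (309,183), so the right-hand dispenser is the loaded one. Its grip is near (301,225). I'll zoom in for accuracy.

```bash
python3 - <<'E'
import cv2
a=cv2.imread("pics/top0.png")[135:245,255:355]; cv2.imwrite("pics/topz.png",cv2.resize(a,None,fx=5.4,fy=5.4,interpolation=cv2.INTER_CUBIC))
a=cv2.imread("pics/scene0.png")[140:225,240:330]; cv2.imwrite("pics/scz.png",cv2.resize(a,None,fx=7,fy=7,interpolation=cv2.INTER_CUBIC))
E
```

```text
(no output)
```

View pics/topz.png

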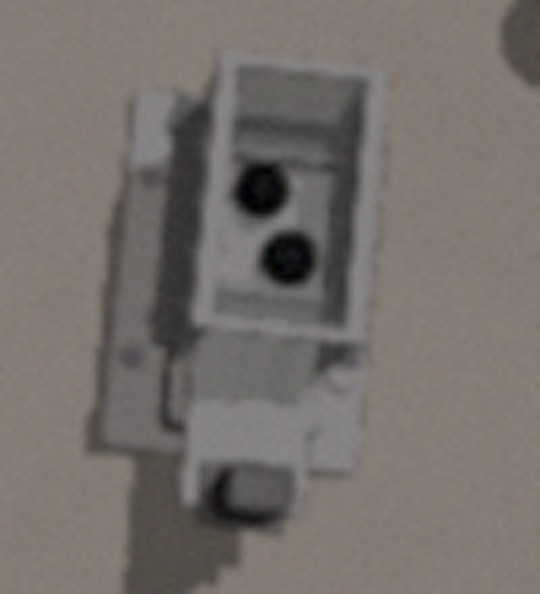

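View pics/scz.png

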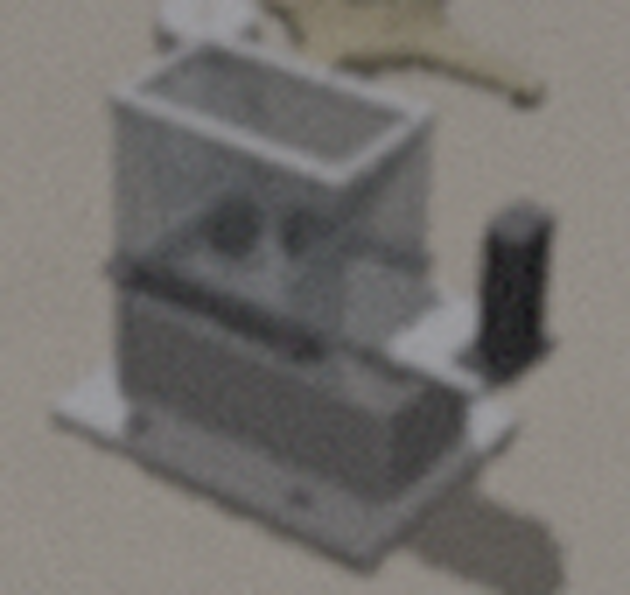

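Balls are in the zoomed hopper at (262,189) and (289,257), the rim corners are about (228,58), (378,72), (355,332) and (205,320), and the grip top is about (258,488).

```bash
cat > h.py <<'E'
from cell import env
import numpy as np
def ray(n,uv,z,c=None):
    c=c or env.calibration(n);R=c["extrinsics"][:3,:3];t=c["extrinsics"][:3,3]
    d=R.T@np.linalg.inv(c["K"])@np.array([uv[0],uv[1],1]);o=-R.T@t
    return o+d*(z-o[2])/d[2]
def proj(n,p,c=None):
    c=c or env.calibration(n);q=c["K"]@(c["extrinsics"][:3,:3]@p+c["extrinsics"][:3,3]);return q[:2]/q[2]
E
python3 - <<'E'
from h import *
T=lambda x,y,z:ray("top",(255+(x+.5)/5.4-.5,135+(y+.5)/5.4-.5),z)
S=lambda x,y,z:ray("scene",(240+(x+.5)/7-.5,140+(y+.5)/7-.5),z)
r=[T(*p,.129) for p in [(228,58),(378,72),(355,332),(205,320)]]
for p in r: print(np.round(p,4))
c=sum(r)/4;ax=(r[0]+r[1]-r[2]-r[3])/2;ay=(r[0]+r[3]-r[1]-r[2])/2
print("top rim",c,np.linalg.norm(ax),np.linalg.norm(ay),np.degrees(np.arctan2(ax[1],ax[0])),np.degrees(np.arctan2(-ay[0],ay[1])))
# scene rim: TL(back-left?) 
r2=[S(*p,.129) for p in [(118,95),(210,42),(432,112),(338,178)]]
for p in r2: print(np.round(p,4))
c2=sum(r2)/4;ax2=(r2[0]+r2[1]-r2[2]-r2[3])/2
print("scene rim",c2,np.linalg.norm(ax2),np.degrees(np.arctan2(ax2[1],ax2[0])))
# base corners z~? 
b=[T(*p,.006) for p in [(135,92),(98,447),(352,470)]]
print(np.round(b,4),[np.degrees(np.arctan2(*( (b[0]-b[1])[[1,0]]))),np.degrees(np.arctan2(*( (b[1]-b[2])[[1,0]])))-90])
print("grip top",T(258,488,.12),"scene",S(522,212,.12))
u=ax/np.linalg.norm(ax); print("pred grip shut",c-u*.092)
print("balls",T(262,189,.077),T(289,257,.077))
E
```

```text
[ 0.7066 -0.0089  0.129 ]
[ 0.7034 -0.058   0.129 ]
[ 0.6177 -0.0505  0.129 ]
[ 0.6203 -0.0023  0.129 ]
top rim [ 0.66201137 -0.02992855  0.129     ] 0.08629550453308736 0.04872409656048208 -4.69249448986514 -3.452885219981345
[ 0.7062 -0.0064  0.129 ]
[ 0.6994 -0.0523  0.129 ]
[ 0.6145 -0.0506  0.129 ]
[6.203e-01 3.000e-04 1.290e-01]
scene rim [ 0.66008939 -0.02723706  0.129     ] 0.08549660991690401 -2.7990312045744705
[[ 0.7239  0.0124  0.006 ]
 [ 0.5902  0.0241  0.006 ]
 [ 0.584  -0.0694  0.006 ]] [np.float64(-4.979463640694614), np.float64(-3.805501976289932)]
grip top [ 0.56771944 -0.02077534  0.12      ] scene [ 0.56915254 -0.02521716  0.12      ]
pred grip shut [ 0.57031974 -0.02240222  0.129     ]
balls [ 0.67394078 -0.02677865  0.077     ] [ 0.65045319 -0.03622007  0.077     ]
```

Call:
send_rows(travel=[[0,0,0],[0,0,0],[0,0,0],[27.5,-50,0],[27.5,-50,0],[27.5,-50,0],[27.5,-50,0],[27.5,-50,0],[27.5,-50,0],[27.5,-50,0],[27.5,-50,0],[27.5,-50,0],[27.5,-50,0],[27.5,-50,0],[27.5,-50,0],[0,0,0],[0,0,0]], turn=[7.4,7.4,7.3,0,0,0,0,0,0,0,0,0,0,0,0,0,0], claw=[1,1,1,1,1,1,1,1,1,1,1,1,1,1,1,1,1], force=20)

```text
clock: 2.22
ee_pos: [0.5644, -0.0227, 0.1896]
orientation: [0.999, -0.038, -0.001, 0.0]
ft_force: [-0.4, -0.4, -0.1]
opening: 0.0918
```

```bash
python3 - <<'E'
from h import *
import cv2
c=env.calibration("wrist");f=env.grab_frame("wrist");cv2.imwrite("pics/w1.png",cv2.resize(f[:,:,::-1],None,fx=1.5,fy=1.5))
np.savez("w1.npz",K=c["K"],extrinsics=c["extrinsics"])
print(proj("wrist",np.array([.568,-.022,.12]),c)*1.5,proj("wrist",np.array([.662,-.030,.129]),c)*1.5)
E
```

```text
[376.03640921 289.9537355 ] [377.13927414 129.38555243]
```

View pics/w1.png

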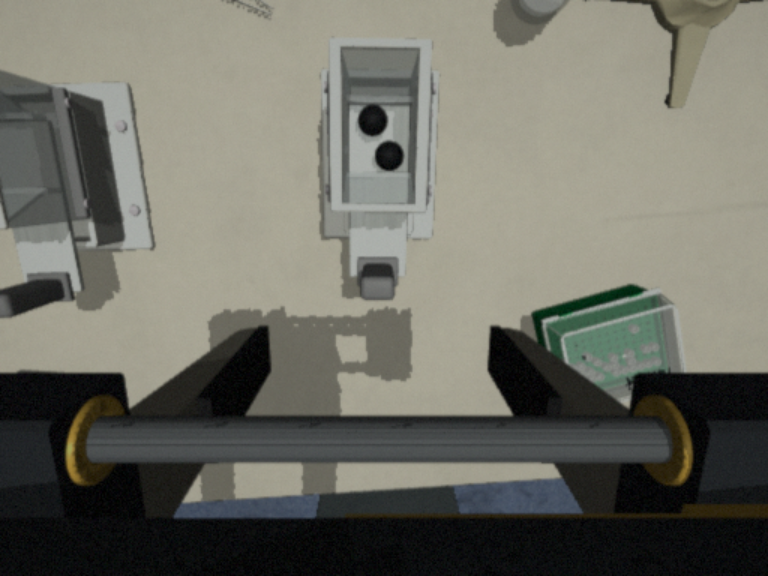

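The wrist view confirms the loaded hopper dead ahead: grip top at (378,287), rim corners at about (331,40), (432,40), (430,210) and (330,210), jaws parallel to the dispenser.

```bash
python3 - <<'E'
from h import *
c=dict(np.load("w1.npz"))
W=lambda x,y,z:ray("",(x/1.5,y/1.5),z,c)
r=[W(*p,.129) for p in [(331,40),(432,40),(430,210),(330,210)]]
m=sum(r)/4;ax=(r[0]+r[1]-r[2]-r[3])/2
print(m,np.linalg.norm(ax),np.degrees(np.arctan2(ax[1],ax[0])))
g=W(378,287,.12);print(g, "dist",np.linalg.norm((m-g)[:2]))
s=env.read_state();from scipy.spatial.transform import Rotation as Ro
R=Ro.from_quat(s["orientation"]).as_matrix();print(R.round(3).tolist());t=g.copy();t[2]=.083
print("move mm",R.T@(t-s["ee_pos"])*1000)
E
```

```text
[ 0.66217746 -0.03201471  0.129     ] 0.08916625036735977 -4.849184790303064
[ 0.56981179 -0.02338013  0.12      ] dist 0.09276838568476906
[[0.997, -0.077, -0.001], [-0.077, -0.997, -0.0], [-0.001, 0.0, -1.0]]
move mm [  5.69777027  -0.24232945 106.67878888]
```

Call:
send_rows(travel=[[2.5,0,26],[2,0,30],[0,0,30],[0,0,20],[0,0,0],[0,0,0]], turn=[0,0,0,0,0,0], claw=[1,1,1,1,1,1])

```text
clock: 3.02
ee_pos: [0.5698, -0.0237, 0.085]
orientation: [0.999, -0.039, 0.0, 0.0]
ft_force: [1.5, -0.0, 0.5]
opening: 0.0917
```

Call:
send_rows(travel=[[0,0,0],[0,0,0],[0,0,0],[0,0,0],[0,0,0],[0,0,0],[0,0,0],[0,0,0]], turn=[0,0,0,0,0,0,0,0], claw=[-1,-1,-1,-1,-1,-1,-1,-1], force=20)

```text
clock: 4.03
ee_pos: [0.5696, -0.022, 0.084]
orientation: [0.999, -0.039, -0.0, -0.001]
ft_force: [1.0, 5.4, 0.5]
opening: 0.0214
```

Call:
send_rows(travel=[[0,-1.5,0],[-4,0,0],[-7,0,0],[-7,0,0],[-7,0,0],[-7,0,0],[-7,0,0],[-7,0,0],[-5,0,0],[-2,0,0],[0,0,0],[0,0,0],[0,0,0],[0,0,0]], turn=[0,0,0,0,0,0,0,0,0,0,0,0,0,0], claw=[-1,-1,-1,-1,-1,-1,-1,-1,-1,-1,-1,-1,-1,-1])

```text
clock: 5.78
ee_pos: [0.5172, -0.0173, 0.0841]
orientation: [0.999, -0.038, 0.0, -0.0]
ft_force: [4.8, -0.4, -6.6]
opening: 0.0216
```

```bash
python3 - <<'E'
from h import *
import cv2
f=env.grab_frame("wrist");cv2.imwrite("pics/w2.png",cv2.resize(f[:,:,::-1],None,fx=1.5,fy=1.5))
f=env.grab_frame("scene")[120:240,220:350,::-1];cv2.imwrite("pics/s2.png",cv2.resize(f,None,fx=5,fy=5,interpolation=cv2.INTER_CUBIC))
E
```

```text
(no output)
```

View pics/w2.png

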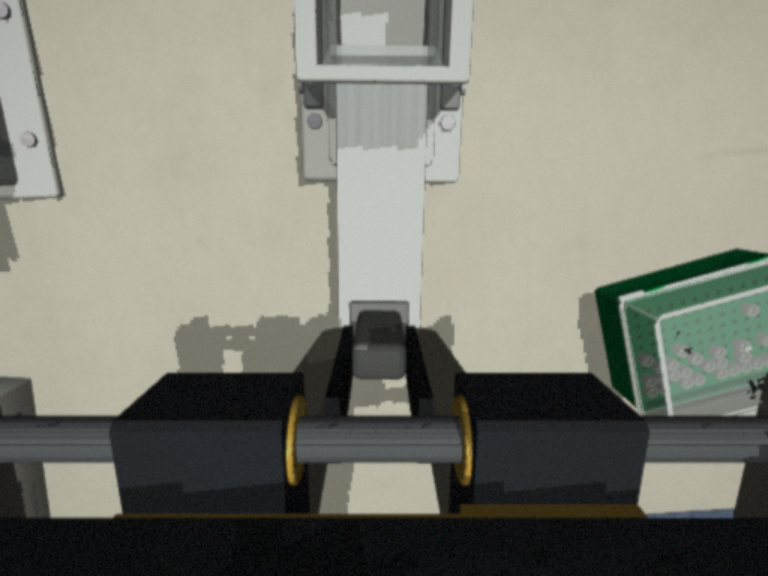

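View pics/s2.png

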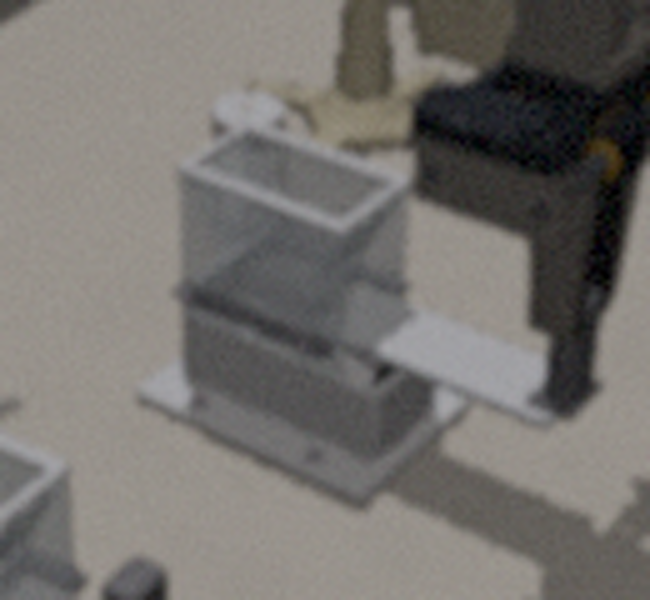

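The hopper looks empty in the scene view, with a dark spot at the tray's front at (380,370). The wrist view only sees the front of the hopper, so I'll check the top view before shutting.

```bash
python3 - <<'E'
from h import *
import cv2
f=env.grab_frame("top")[125:255,245:365,::-1];cv2.imwrite("pics/t2.png",cv2.resize(f,None,fx=4.5,fy=4.5,interpolation=cv2.INTER_CUBIC))
E
```

```text
(no output)
```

View pics/t2.png

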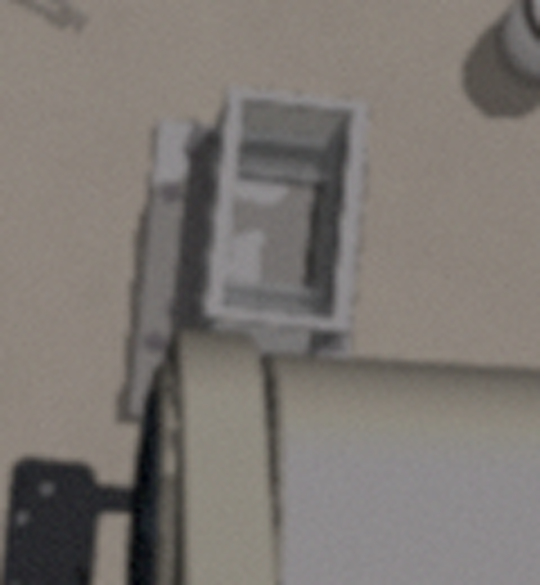

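The top view shows both balls gone from the hopper, so they dropped and rolled to the front of the tray. Now I'll push the gate shut.

Call:
send_rows(travel=[[4,0,0],[7,0,0],[7,0,0],[7,0,0],[7,0,0],[7,0,0],[7,0,0],[4,0,0],[3,0,0],[2,0,0],[0,0,0],[0,0,0]], turn=[0,0,0,0,0,0,0,0,0,0,0,0], claw=[-1,-1,-1,-1,-1,-1,-1,-1,-1,-1,-1,-1])

```text
clock: 7.42
ee_pos: [0.572, -0.022, 0.0841]
orientation: [0.999, -0.038, 0.0, 0.0]
ft_force: [-1.2, -5.9, -1.8]
opening: 0.0217
```

Call:
send_rows(travel=[[1,0,0],[1,0,0],[1,0,0],[0,0,0]], turn=[0,0,0,0], claw=[-1,-1,-1,-1])

```text
clock: 7.92
ee_pos: [0.5721, -0.022, 0.084]
orientation: [0.999, -0.038, -0.002, 0.0]
ft_force: [-10.5, -4.1, 8.0]
opening: 0.0215
```

Call:
send_rows(travel=[[-2,1.5,0],[0,0,0],[0,0,0],[0,0,0],[0,0,0],[0,0,0],[0,0,0],[0,0,0]], turn=[0,0,0,0,0,0,0,0], claw=[-1,1,1,1,1,1,1,1])

```text
clock: 8.93
ee_pos: [0.5726, -0.0232, 0.0841]
orientation: [0.999, -0.038, 0.0, -0.0]
ft_force: [-0.2, -0.5, -0.6]
opening: 0.0894
```

Call:
send_rows(travel=[[0,0,-15],[0,0,-30],[0,0,-30],[0,0,-25],[-25,0,0],[-40,0,0],[-40,0,0],[-20,0,0],[0,0,0],[0,0,0]], turn=[0,0,0,0,0,0,0,0,0,0], claw=[1,1,1,1,1,1,1,1,1,1])

```text
clock: 10.18
ee_pos: [0.4496, -0.0136, 0.1847]
orientation: [0.999, -0.038, 0.001, -0.0]
ft_force: [0.9, 0.2, 0.5]
opening: 0.0919
```

```bash
python3 - <<'E'
from h import *
import cv2
f=env.grab_frame("top")[125:255,245:365,::-1];cv2.imwrite("pics/t3.png",cv2.resize(f,None,fx=4.5,fy=4.5,interpolation=cv2.INTER_CUBIC))
c=env.calibration("wrist");np.savez("w3.npz",K=c["K"],extrinsics=c["extrinsics"])
f=env.grab_frame("wrist");cv2.imwrite("pics/w3.png",cv2.resize(f[:,:,::-1],None,fx=1.5,fy=1.5))
f=env.grab_frame("scene")[140:225,240:330,::-1];cv2.imwrite("pics/s3.png",cv2.resize(f,None,fx=6,fy=6,interpolation=cv2.INTER_CUBIC))
E
```

```text
(no output)
```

View pics/t3.png

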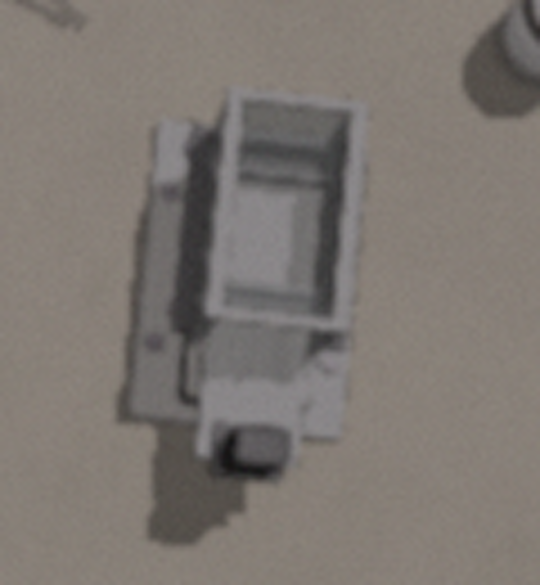

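View pics/w3.png

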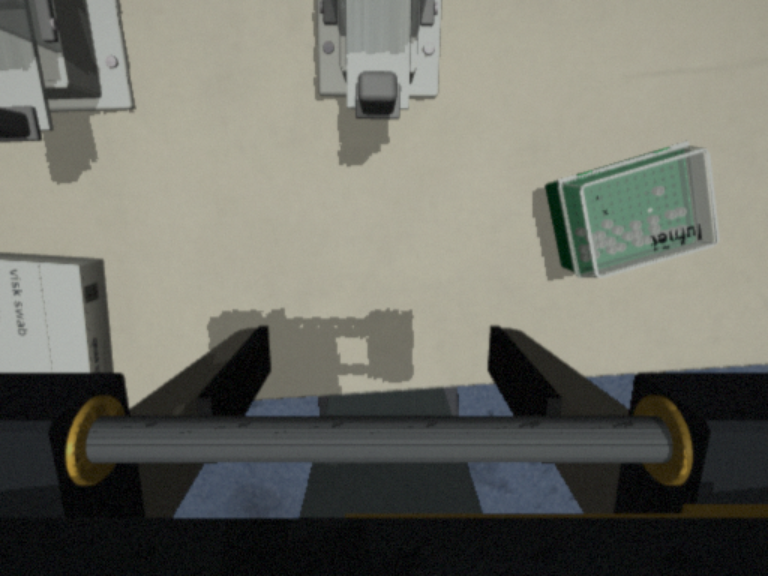

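View pics/s3.png

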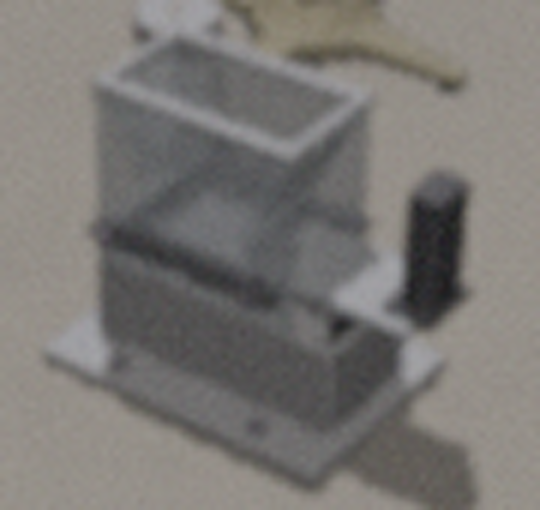

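The hopper is empty with the gate plate shut under it, and a black ball shows in the tray's front at (338,322). The grip has moved in by about 1 px (2 mm) compared with the start, which fits the TCP reading at the stop, and the gripper is clear.

```bash
python3 -c "
from cell import env
print(env.job_done())"
```

```text
the job is handed in; nothing more can be done
None
```

I pulled the loaded dispenser's gate (the right-hand one in the top view) out about 52.5 mm by its grip until both balls dropped. I then pushed it back to its stop, let go and backed the arm clear, and handed the job in at about 10.3 s.

- **Gate shut:** The push ended on a hard stop: 3 mm more command moved it only 0.1 mm, while the force rose to about 10 N. The closed position is about 2.5 mm further in than where the gate started.
- **Balls:** The top view showed the hopper empty with the gate out, and empty again after shutting. One ball is visible at the front of the tray. I could not see the second one, which is most likely hidden by the gate plate or the first ball. None was seen outside the tray.
- **Forces:** The readings at the end of each move never passed about 14 N. No check failed or disagreed.

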